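Unstack the radio modules into their cradles

TASK

Take the stack of four radio modules apart from the top down, one at a time, and set each one upright in the low rimmed cradle of its own shape and size, flat on the cradle's floor inside the rim. Set each down by hand rather than dropping it, tip none of them over, and leave the jar and the hand-held radio where they are.

Things in the scene. Friction and masses are not known exactly. Their poses are not given: they have to be found in the camera images.
- attenuator: Small square attenuator block, bare aluminium, 26 x 26 mm and 36 mm high, with a black knob (16 mm across, 10 mm high) on top; top of the stack at the start, standing on the round can. Origin: centre of its underside; z up. x and y along its sides. About 60 g.
- cavity_can: Plain round steel can, 42 mm across, 38 mm high; second from the top, standing on the mid-size box. Origin: centre of its underside; z up. About 150 g.
- filter_box: Mid-size rectangular metal box, painted green, 76 mm (its x) x 50 mm (its y), 38 mm high; third from the top, lying on the amplifier. Origin: centre of its underside; z up. About 240 g.
- amplifier: Long amplifier block with cooling fins along its top, dark grey metal, 104 mm (its x) x 62 mm (its y), 38 mm high (the fin tops are level and carry the mid-size box); bottom of the stack, lying on the bench. Origin: centre of its underside; z up. About 420 g.
- cradle_small: Cradle of the small square attenuator. Low tray with a black floor and a grey plastic rim, fixed to the bench; the floor is 4 mm thick, the rim 4 mm wide and standing 6 mm above the floor (rim top 10 mm above the bench). Square, 44 x 44 mm inside. Origin: centre of its underside on the bench, z up. x and y along its sides.
- cradle_round: Cradle of the round can. Low tray with a black floor and a grey plastic rim, fixed to the bench; the floor is 4 mm thick, the rim 4 mm wide and standing 6 mm above the floor (rim top 10 mm above the bench). Round, 60 mm across inside. Origin: centre of its underside on the bench, z up.
- cradle_mid: Cradle of the mid-size box. Low tray with a black floor and a grey plastic rim, fixed to the bench; the floor is 4 mm thick, the rim 4 mm wide and standing 6 mm above the floor (rim top 10 mm above the bench). Rectangular, 94 mm (its x) x 68 mm (its y) inside. Origin: centre of its underside on the bench, z up.
- cradle_long: Cradle of the long amplifier; the largest. Low tray with a black floor and a grey plastic rim, fixed to the bench; the floor is 4 mm thick, the rim 4 mm wide and standing 6 mm above the floor (rim top 10 mm above the bench). Rectangular, 122 mm (its x) x 80 mm (its y) inside. Origin: centre of its underside on the bench, z up.
- jar: Small glass jar with a white cap, 40 mm across, 55 mm high, standing loose on the bench; not to be disturbed. Origin: centre of its underside.
- handheld: Black hand-held radio lying flat and loose on the bench, 118 mm (its x) x 56 mm (its y), 34 mm high, with a stub aerial 50 mm beyond its +x end; not to be disturbed. Origin: centre of its underside.
There are look-alikes about, which are no part of the job. Leave any purple look-alike of the attenuator alone.

How it is judged:
By the outcome, as a careful person would: the job done as asked, in the order asked, and still so for the second after the job is handed in, with the robot touching nothing.
It also fails if it takes over 125 s, if anything falls off the work surface, if the arm or the gripper's body presses on something with over 40 N, if the wrist force passes 120 N, or if a joint passes its speed limit or range.

ROBOT

A 6-joint arm with a two-finger parallel gripper is mounted at the origin on the work surface. World frame = base frame: x ahead of the robot, y to its left, z up, the work surface at z = 0. Lengths are in m, angles in rad, forces in N, time in s.
With the tool pointing down it reaches from about 0.3 to 0.775 m from the base axis. Payload 14.6 kg.
Tool frame: the origin (TCP) lies at the centre of the arm's flange, where the gripper is bolted on; the fingertips stand 199 mm ahead of it and the grasp point (between the pads) lies ctrl.tcp_to_grasp ahead of it (ctrl.tcp_to_grasp is the distance from the TCP to the grasp point, in m); z points along the fingers, y is the line along which they close (so a half turn about z gives the same grasp; the last joint's range is limited). The gripper opens to 94 mm and grips with 3 to 60 N. Pads are 16 mm wide; open, the fingers measure 119 mm over their backs; the gripper's body (75 mm by 177 mm) begins 78 mm behind the grasp point.
Start: joints at [1.267, 0.3, 1.521, -0, 1.321, -0.067], TCP at [0.129, 0.535, 0.405] pointing down, gripper open.
Joint ranges: [-3.03, 3.03], [-0.79, 2.21], [0.23, 2.52], [-1.04, 4.18], [0, 3.07], [-2.55, 2.55]. Speed limits (rad/s): [2.22, 2.22, 2.57, 3.14, 3.14, 3.14].

INTERFACE

Orientations are given as [roll, pitch, yaw] about the fixed x, y, z axes, in that order (R = Rz(yaw) Ry(pitch) Rx(roll)).
In Python, from station import ctrl gives the robot as it stands. The module is installed in compiled form; this text tells all that it offers.
- The arm moves only by the shell command python3 -m jog 'ROWS' [OPENING] [FORCE]. ROWS is JSON, a list of rows, each a list of 6 numbers: the shift along the tool's x, y, z in cm, then the turn, a rotation vector about the tool's x, y, z in rad. In form: [[tx, ty, tz, ax, ay, az], ...]. A call has 1 to 8 rows; each row is the pose to reach, as a shift and turn from the pose commanded when the call began, along the tool's axes at that moment; what a row does not reach only later rows make up. A row lasts 1/10 s, in which the tool goes at most 50 mm and 8.59 degrees, less where a joint would pass 70% of its speed; a pose out of reach is approached as far as the arm can. A call with a gripper value outside its range is refused whole. OPENING is the opening in per cent of the stroke, from 0 (shut) to 100 (fully open), set as the call begins (- or left out, the last holds). The fingers move at their own pace and stop on an object; FORCE is the grip in N (left out, the last holds). Time passes only in rows, so rows that repeat a pose let the fingers close. It gives the time, the measured TCP pose, the force, the opening and the grip force at its end, in the units of the state.
- ctrl.get_obs(): the state, without advancing time (a new reading comes with each control period).
- ctrl.camera(name): name is "scene" or "side" or "wrist"; returns a dict with "img" (400x640x3 uint8, blue, green, red), "intrinsics" (3x3 intrinsics, pixels), "R" (3x3) and "t" (3): a world point X has camera coordinates R X + t. Camera axes: x right, y down, z forward; pixel columns grow to the right and rows downward; lengths in m; the calibration is good to about 2 mm. A picture is of the moment at which its call begins. There is no depth.
- ctrl.hand_in(): hands the job in; it is judged then, once.
The state is a dict: "time_s": time; "qpos": joint angles; "joint_vel": joint speeds; "tau": joint torques, N m; "ee_pos": TCP position; "eef_rot": TCP orientation; "force": force on the tool from outside, world axes, zero at the start; "moment": the same for the moment, N m; "grip_width": finger opening in m; "grip_force": force on a finger pad.
Only numpy, scipy, OpenCV 4.12 (cv2) and the standard library are available. Lean on these libraries where they do the work, as an engineer would, in place of code of your own. Each camera call takes 0.05 s, during which the arm holds its last target. There are 200 camera calls.

## Working session

There is one attempt and no reset: what is moved stays moved. The work goes in short steps, Python scripts to look and compute and a shell command to move; the robot and the scene stay as the last step left them, time stands still between calls to the robot, and variables do not carry over. Pictures are saved under pics/ and viewed, at most 17 in all, crops included, and the job is handed in when it is done.

```bash
mkdir -p pics; ls
python3 - <<'E'
from station import ctrl
import cv2,pickle
d={}
for n in ("scene","side","wrist"):
    c=ctrl.camera(n); d[n]=c; cv2.imwrite(f"pics/{n}0.png",c["img"])
    print(n,c["intrinsics"][0][0],(-c["R"].T@c["t"]).round(3),c["R"][2].round(2))
pickle.dump(d,open("c0.pkl","wb"))
o=ctrl.get_obs();print(o["time_s"],o["ee_pos"],o["eef_rot"],o["grip_width"],o["force"],ctrl.tcp_to_grasp)
E
```

```text
pics
scene 499.67842718678656 [0.986 0.43  1.226] [-0.38 -0.34 -0.86]
side 486.32029087728574 [-0.112 -0.605  0.877] [ 0.5   0.53 -0.68]
wrist 311.35651918619646 [0.065 0.549 0.384] [ 0.22 -0.06 -0.97]
0.15 [0.12900782 0.53463923 0.40423588] [-3.14078280e+00 -5.12091796e-05  2.90485081e+00] 0.09420793095224905 [-0.37495215 -0.19395438  0.59846947] 0.1804
```

View pics/scene0.png

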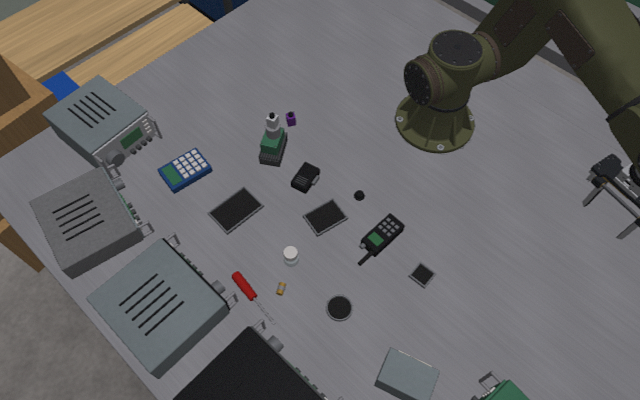

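View pics/side0.png

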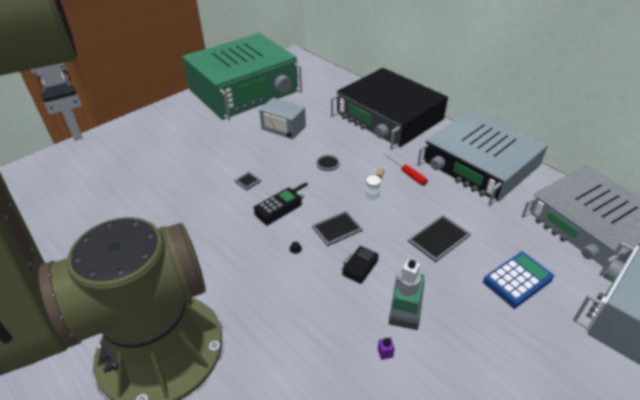

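View pics/wrist0.png

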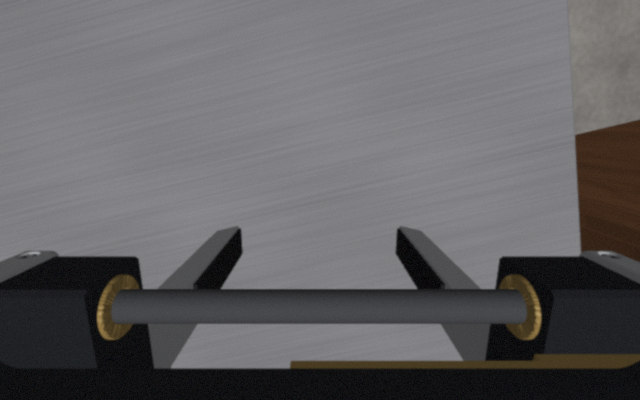

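The scene view shows:
- the stack at about (272,140), with the purple look-alike at (291,118)
- the long cradle at (236,210), mid at (325,217), round at (339,307) and small at (422,274)
- the jar at (290,256) and the handheld at (382,235)

The side view has the stack at (407,290), long at (439,238), mid at (337,228), round at (328,162), small at (248,181) and the jar at (373,185). The wrist camera sees only bare bench.

```bash
cat > h.py <<'E'
import numpy as np,cv2,pickle
def cast(c,px,z):
    px=np.atleast_2d(np.asarray(px,float)); d=np.c_[px,np.ones(len(px))]@np.linalg.inv(c["intrinsics"]).T@c["R"]
    o=-c["R"].T@c["t"]; return (o+d*((z-o[2])/d[:,2])[:,None])[:,:2]
def proj(c,X):
    p=c["intrinsics"]@(c["R"]@np.asarray(X,float)+c["t"]); return p[:2]/p[2]
def blob(mask,seed,r=25):
    n,l,s,ce=cv2.connectedComponentsWithStats(mask.astype(np.uint8))
    y,x=np.nonzero(l); ok=s[l[y,x],4]>15; y,x=y[ok],x[ok]
    i=np.argmin((x-seed[0])**2+(y-seed[1])**2); m=(l==l[y[i],x[i]]).astype(np.uint8)
    return max(cv2.findContours(m,0,1)[0],key=cv2.contourArea)[:,0,:]
def rect(P):
    (cx,cy),(w,h),a=cv2.minAreaRect((np.asarray(P)*1000).astype(np.float32))
    if w<h: w,h,a=h,w,a+90
    return np.round([cx,cy,w,h,(a+90)%180-90],1)  # mm, deg of long side
E
python3 - <<'E'
from h import *
d=pickle.load(open("c0.pkl","rb"))
S={"scene":dict(long=(236,210),mid=(325,217),round=(339,307),small=(422,274)),"side":dict(long=(439,238),mid=(337,228),round=(328,162),small=(248,181))}
for n in S:
    c=d[n]; g=cv2.cvtColor(c["img"],cv2.COLOR_BGR2GRAY)
    for k,s in S[n].items():
        print(n,k,rect(cast(c,blob(g<70,s),0.004)))
    hsv=cv2.cvtColor(c["img"],cv2.COLOR_BGR2HSV)
    g2=(hsv[...,0]>60)&(hsv[...,0]<95)&(hsv[...,1]>60)
    s=(275,140) if n=="scene" else (407,290)
    b=blob(g2,s); print(n,"green px",cv2.boundingRect(b),rect(cast(c,b,.06)))
    cr=c["img"][s[1]-45:s[1]+55,s[0]-60:s[0]+60]; d[n+"c"]=cv2.resize(cr,None,fx=5,fy=5,interpolation=2)[:, :400] if 0 else cv2.resize(cr,(400,333))
cv2.imwrite("pics/st.png",np.hstack([d["scenec"],d["sidec"]]))
print("jar",cast(d["scene"],(290,251),.055),cast(d["side"],(373,180),.055))
print("hh",cast(d["scene"],(383,234),.034),cast(d["scene"],(361,263),.017))
E
```

```text
scene long [ 644.3 -212.4  120.8   78.8   -3.5]
scene mid [487.3 -14.7  93.8  66.7 -13.4]
scene round [653.4 189.9  57.2  55.6  43.1]
scene small [437.7 287.6  43.5  43.1   2.2]
scene green px (260, 128, 24, 27) [ 433.3 -278.6   96.6   58.7   29.4]
side long [ 649.3 -207.1  115.3   74.6   -3.4]
side mid [493.4  -9.2  88.2  61.  -13.3]
side round [658.2 193.8  49.4  46.6 -44.5]
side small [443.9 293.9  36.5  35.4   2.8]
side green px (393, 275, 31, 39) [ 428.9 -280.9   99.4   52.4   28.7]
jar [[0.64495631 0.0094274 ]] [[0.64489143 0.00943757]]
hh [[0.43315259 0.14599564]] [[0.53014259 0.15450444]]
```

View pics/st.png

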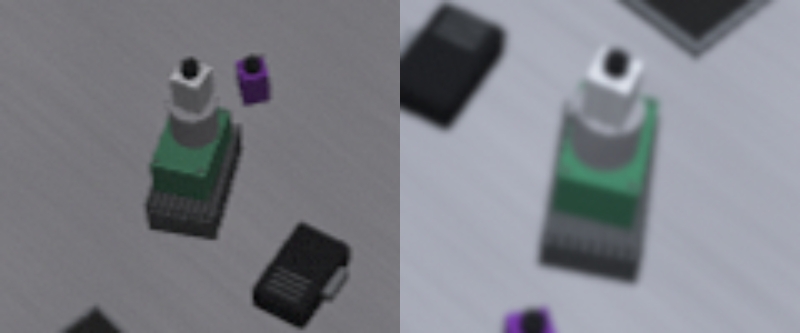

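The crops show the stack clearly: knob on attenuator on can on green box on finned amplifier, with the long axis about 29° from x. Cradle estimates agree between the two views to within about 6 mm, and the sizes match. Next I'll move over the stack for a wrist view.

```bash
cat > g.py <<'E'
# print the row (cm, rad) taking the grasp point to x,y,z (m) with yaw (deg), tool straight down
import sys
from h import *
from scipy.spatial.transform import Rotation as R
from station import ctrl
def row(x,y,z,yaw,o=None):
    o=o or ctrl.get_obs(); A=R.from_euler("xyz",o["eef_rot"]); B=R.from_euler("xyz",[180,0,yaw],degrees=True)
    p=np.array([x,y,z+ctrl.tcp_to_grasp])
    return np.round(np.r_[A.inv().apply(p-o["ee_pos"])*100,(A.inv()*B).as_rotvec()],3).tolist()
def st():
    o=ctrl.get_obs(); print("t",round(o["time_s"],2),"grasp",(o["ee_pos"]-[0,0,ctrl.tcp_to_grasp]).round(4),"rpy",np.degrees(o["eef_rot"]).round(1),"q",np.round(o["qpos"],2),"F",np.round(o["force"],1),"w",round(o["grip_width"],4),"gf",np.round(o["grip_force"],1))
if __name__=="__main__":
    st()
    if len(sys.argv)>4: print(row(*map(float,sys.argv[1:5])))
E
python3 g.py .45 .15 .27 100
```

```text
t 0.15 grasp [0.129  0.5346 0.2238] rpy [-180.    -0.   166.4] q [ 1.27  0.3   1.52 -0.    1.32 -0.07] F [-0.4 -0.2  0.6] w 0.0942 gf 0.0
[-40.225, -29.866, -4.594, -0.001, 0.0, 1.16]
```

```bash
python3 -m jog '[[-40,-30,-5,0,0,1.16],[-40,-30,-5,0,0,1.16],[-40,-30,-5,0,0,1.16],[-40,-30,-5,0,0,1.16],[-40,-30,-5,0,0,1.16],[-40,-30,-5,0,0,1.16],[-40,-30,-5,0,0,1.16],[-40,-30,-5,0,0,1.16]]'; python3 g.py .404 -.295 .28 29
```

```text
time_s: 0.95
ee_pos: [0.3833, 0.2259, 0.4447]
eef_rot: [3.141, -0.0, 1.739]
force: [1.0, -0.2, -0.3]
grip_width: 0.0939
grip_force: 0.0
t 0.95 grasp [0.3833 0.2259 0.2643] rpy [180.   -0.   99.6] q [0.45 0.03 1.74 0.   1.37 0.28] F [ 1.  -0.2 -0.3] w 0.0939 gf 0.0
[-51.705, -6.674, -1.573, 0.0, -0.0, 1.233]
```

```bash
python3 -m jog '[[-51.5,-6.5,-1.5,0,0,1.23],[-51.5,-6.5,-1.5,0,0,1.23],[-51.5,-6.5,-1.5,0,0,1.23],[-51.5,-6.5,-1.5,0,0,1.23],[-51.5,-6.5,-1.5,0,0,1.23],[-51.5,-6.5,-1.5,0,0,1.23],[-51.5,-6.5,-1.5,0,0,1.23],[-51.5,-6.5,-1.5,0,0,1.23]]' >/dev/null; python3 g.py .404 -.295 .28 29
```

```text
t 1.75 grasp [ 0.4013 -0.1737  0.2757] rpy [180.   -0.   30.8] q [-0.49  0.    1.74  0.    1.4   0.54] F [ 1.3  0.2 -0.4] w 0.0939 gf 0.0
[-5.991, 10.554, -0.424, 0.0, -0.0, 0.032]
```

```bash
python3 -m jog '[[-6,10.5,-0.5,0,0,0.03],[-6,10.5,-0.5,0,0,0.03],[-6,10.5,-0.5,0,0,0.03],[-6,10.5,-0.5,0,0,0.03],[-6,10.5,-0.5,0,0,0.03]]' >/dev/null
python3 - <<'E'
from g import *
st(); d={n:ctrl.camera(n) for n in("wrist","scene")}; pickle.dump(d,open("c1.pkl","wb")); cv2.imwrite("pics/w1.png",d["wrist"]["img"])
E
```

```text
t 2.25 grasp [ 0.405  -0.2923  0.2802] rpy [-179.9    0.    29.5] q [-0.7   0.15  1.58  0.    1.42  0.36] F [0.3 0.7 0.8] w 0.0941 gf 0.0
```

View pics/w1.png

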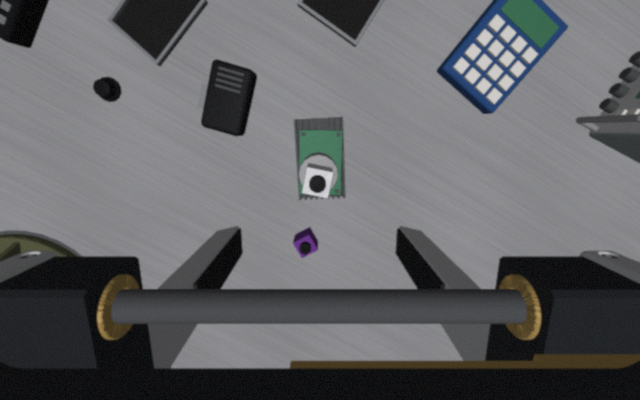

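The wrist view shows the knob at (317,183) on the white attenuator, the can around (319,175) and the green box centred near (321,163). The amplifier's fins lie underneath, and the purple look-alike sits at (306,243), beyond the near end.

Run:
```python
from g import *
c=pickle.load(open("c1.pkl","rb"))["wrist"]; im=c["img"]; g=cv2.cvtColor(im,6); h=cv2.cvtColor(im,cv2.COLOR_BGR2HSV)
a=blob(g>185,(312,172)); print("att",rect(cast(c,a,.150)))
k=blob(g<60,(317,183)); print("knob",rect(cast(c,k,.160)))
gm=blob((h[...,0]>60)&(h[...,0]<95)&(h[...,1]>60),(322,145)); print("box",rect(cast(c,gm,.076)))
p=blob((h[...,0]>125)&(h[...,0]<155)&(h[...,1]>80),(306,243)); print("purple",cast(c,p,.03).mean(0))
roi=np.zeros_like(g,bool); roi[110:205,285:355]=1
s=blob(roi&(((g<95)|((h[...,1]>60)))|(g>150)),(322,122)); print("all",rect(cast(c,s,.038)),cv2.boundingRect(s))
e=cv2.resize(im[105:225,270:370],(500,600),interpolation=cv2.INTER_CUBIC); cv2.imwrite("pics/w1c.png",e)
```

```text
att [ 419.5 -283.    24.6   24.4  -72.5]
knob [ 420.1 -282.7   13.8   12.8   29.5]
box [ 430.7 -280.5   74.5   49.4   28.9]
purple [ 0.31938756 -0.31989638]
all [ 431.  -280.4  102.4   60.1   32.4] (295, 117, 50, 82)
```

View pics/w1c.png

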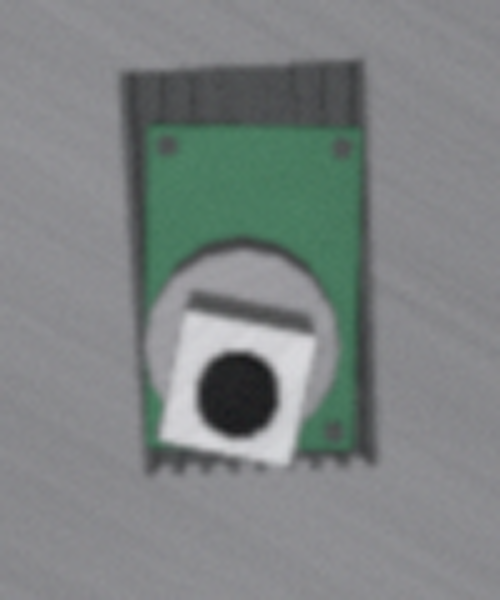

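Sizes match, giving these poses:

| Part | Position (mm) | Yaw |
|---|---|---|
| Attenuator | (420, -283) | 17.5° |
| Box | (431, -280) | 29° |
| Amplifier | (431, -280) | 32.4° |

I'll grip each part 28 mm above its underside, so the fingertips clear the rims by 3 mm when I set it down.

```bash
python3 g.py .42 -.283 .142 17.5
```

```text
t 2.35 grasp [ 0.4051 -0.2915  0.2806] rpy [-180.    -0.    29.6] q [-0.7   0.15  1.58  0.    1.42  0.36] F [-0.4 -0.   1.1] w 0.094 gf 0.0
[1.712, 0.0, 13.864, -0.0, -0.0, 0.21]
```

```bash
python3 -m jog '[[1.7,0,4,0,0,0.15],[1.7,0,6,0,0,0.21],[1.7,0,8,0,0,0.21],[1.7,0,10,0,0,0.21],[1.7,0,12,0,0,0.21],[1.7,0,13,0,0,0.21],[1.7,0,13.8,0,0,0.21],[1.7,0,13.8,0,0,0.21]]' 60 >/dev/null; python3 g.py .42 -.283 .142 17.5
python3 - <<'E'
from g import *
cv2.imwrite("pics/w2.png",ctrl.camera("wrist")["img"][150:,150:500])
E
```

```text
t 3.15 grasp [ 0.4199 -0.2837  0.1423] rpy [-180.     0.    17.5] q [-0.67  0.29  1.74 -0.    1.12  0.6 ] F [-0.1  0.6  0.9] w 0.0565 gf 0.0
[0.032, -0.061, 0.033, -0.001, 0.0, -0.0]
```

View pics/w2.png

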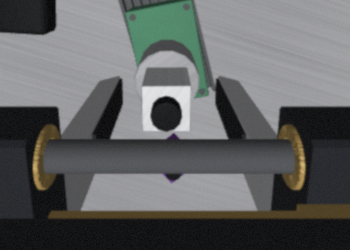

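The attenuator (crop column ~166) is square to the pads and centred between them (~169). Closing gently.

```bash
python3 -m jog '[[0,0,0,0,0,0],[0,0,0,0,0,0],[0,0,0,0,0,0],[0,0,0,0,0,0],[0,0,0,0,0,0],[0,0,0,0,0,0]]' 0 12 ; python3 -m jog '[[0,0,-0.5,0,0,0],[0,0,-1.5,0,0,0],[0,0,-3.5,0,0,0],[0,0,-6,0,0,0],[0,0,-6,0,0,0]]'; python3 g.py .43 .05 .2 2.5
```

```text
time_s: 3.8
ee_pos: [0.4198, -0.2841, 0.3232]
eef_rot: [3.141, -0.0, 0.305]
force: [-0.9, 1.2, 3.6]
grip_width: 0.0258
grip_force: 12.0
time_s: 4.3
ee_pos: [0.42, -0.2842, 0.3866]
eef_rot: [3.137, -0.003, 0.305]
force: [-0.8, -0.6, -1.1]
grip_width: 0.026
grip_force: 12.0
t 4.3 grasp [ 0.42   -0.2842  0.2062] rpy [179.7  -0.2  17.5] q [-0.67  0.22  1.67 -0.    1.25  0.6 ] F [-0.8 -0.6 -1.1] w 0.026 gf 12.0
[10.985, -31.582, 0.51, 0.004, -0.004, 0.261]
```

```bash
python3 -m jog '[[2,-4,0,0,0,0.1],[3.5,-8,0,0,0,0.2],[5,-12,0,0,0,0.26],[6.5,-16.5,0,0,0,0.26],[8,-21,0,0,0,0.26],[9.5,-26,0,0,0,0.26],[10.5,-30,0,0,0,0.26],[11,-31.5,0,0,0,0.26]]'|head -1; python3 g.py .4405 .2905 .15 2.5
```

```text
time_s: 5.1
t 5.1 grasp [0.4295 0.0523 0.2024] rpy [-180.     0.     2.7] q [0.04 0.06 1.86 0.   1.22 1.56] F [-0.3 -1.  -0.4] w 0.0258 gf 12.0
[2.234, -23.738, 5.244, -0.0, 0.0, 0.004]
```

```bash
python3 -m jog '[[0,-4,0,0,0,0],[-1,-8,0,0,0,0],[-2,-12,0,0,0,0],[-3,-16,0,0,0,0],[-4,-20,0,0,0,0],[-5,-23,0,0,0,0],[-5,-23.7,0,0,0,0],[-5,-23.7,0,0,0,0]]'|head -1
python3 - <<'E'
from g import *
st(); c=ctrl.camera("wrist"); g=cv2.cvtColor(c["img"],6); s=proj(c,[.4405,.2905,.004]); print(s)
print(rect(cast(c,blob(g<60,s),.004))); cv2.imwrite("pics/w3.png",c["img"])
print(row(.4405,.2905,.1,2.5))
E
```

```text
time_s: 5.9
t 5.9 grasp [0.3694 0.2845 0.2022] rpy [180.    0.    2.7] q [ 0.58  0.13  1.78 -0.    1.23  2.1 ] F [ 0.4 -0.1 -1.3] w 0.026 gf 12.0
[315.30484407 124.72550031]
[439.5 288.   42.3  41.9   2.7]
[7.106, -0.362, 10.225, 0.0, 0.0, 0.002]
```

View pics/w3.png

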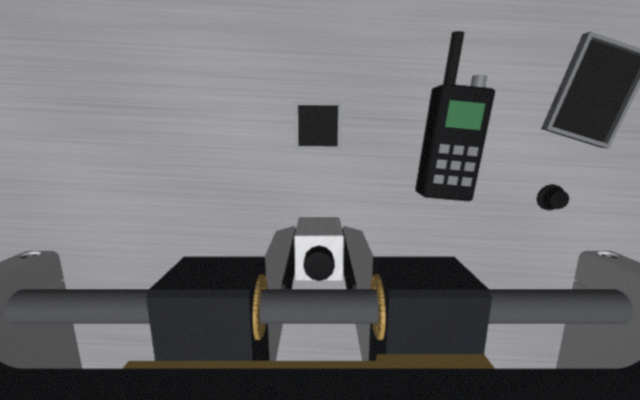

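The small cradle is the black square at (318,126), measured at (439.5, 288). The attenuator is upright in the pads, and the handheld is well clear at (460,140).

```bash
python3 -m jog '[[3,-0.4,3,0,0,0],[5,-0.4,6,0,0,0],[7,-0.4,9,0,0,0],[7,-0.4,12,0,0,0],[7,-0.4,14,0,0,0],[7,-0.4,15.5,0,0,0],[7,-0.4,15.5,0,0,0],[7,-0.4,15.5,0,0,0]]'|head -1; python3 g.py .4395 .289 .0325 2.6
```

```text
time_s: 6.75
t 6.75 grasp [0.4399 0.2903 0.0481] rpy [180.   -0.    2.5] q [ 0.51  0.47  1.74 -0.    0.93  2.04] F [ 1.   0.2 -0.3] w 0.0259 gf 12.0
[-0.044, 0.123, 1.556, 0.0, -0.0, -0.002]
```

```bash
python3 -m jog '[[0,0.1,0.5,0,0,0],[0,0.1,1,0,0,0],[0,0.1,1.4,0,0,0],[0,0.1,1.5,0,0,0],[0,0.1,1.5,0,0,0],[0,0.1,1.5,0,0,0]]'; python3 -m jog '[[0,0,0.05,0,0,0],[0,0,0.1,0,0,0],[0,0,0.1,0,0,0]]'
```

```text
time_s: 7.35
ee_pos: [0.4394, 0.2901, 0.2132]
eef_rot: [3.142, -0.0, 0.045]
force: [-1.1, -1.2, 3.5]
grip_width: 0.0259
grip_force: 12.0
time_s: 7.65
ee_pos: [0.4396, 0.2901, 0.2129]
eef_rot: [-3.142, -0.001, 0.045]
force: [-3.8, -4.9, 14.0]
grip_width: 0.0258
grip_force: 12.0
```

Seated (14 N). Easing off, opening and rising.

```bash
python3 -m jog '[[0,0,-0.1,0,0,0],[0,0,-0.1,0,0,0]]' |sed -n 4p; python3 -m jog '[[0,0,0,0,0,0],[0,0,0,0,0,0],[0,0,0,0,0,0],[0,0,0,0,0,0],[0,0,0,0,0,0]]' 50; python3 -m jog '[[0,0,-1,0,0,0],[0,0,-3,0,0,0],[0,0,-7,0,0,0],[0,0,-12,0,0,0],[-3,0,-17,0,0,0],[-7,0,-17,0,0,0],[-7,0,-17,0,0,0],[-7,0,-17,0,0,0]]'|head -1;  python3 - <<'E'
from g import *
c=ctrl.camera("wrist"); g=cv2.cvtColor(c["img"],6); h=cv2.cvtColor(c["img"],cv2.COLOR_BGR2HSV); s=proj(c,[.44,.29,.04]); print(s)
print("att",rect(cast(c,blob(g>185,s),.040)),"knob",rect(cast(c,blob(g<60,proj(c,[.44,.29,.05])),.05)))
s=s.astype(int); cv2.imwrite("pics/w4.png",cv2.resize(c["img"][s[1]-50:s[1]+50,s[0]-60:s[0]+60],None,fx=3,fy=3))
st(); print(row(.43,.05,.23,29)) 
E
```

```text
force: [0.8, 0.0, -0.8]
time_s: 8.35
ee_pos: [0.4394, 0.2901, 0.213]
eef_rot: [-3.142, -0.0, 0.045]
force: [-0.0, -0.1, -0.6]
grip_width: 0.0473
grip_force: 0.0
time_s: 9.15
[318.28895586 125.20421588]
att [439.6 289.3  24.5  24.4   2.6] knob [439.4 289.   12.3  11.6  48.3]
t 9.2 grasp [0.3696 0.2869 0.2031] rpy [-180.    -0.     2.6] q [ 0.58  0.14  1.77 -0.    1.23  2.11] F [ 0.9 -0.3 -0.6] w 0.047 gf 0.0
[4.967, 23.94, -2.697, -0.0, -0.001, -0.461]
```

View pics/w4.png

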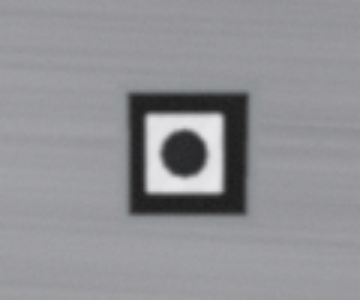

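The attenuator stands in the middle of its cradle. Now the can.

```bash
python3 -m jog '[[1,4,-1,0,0,-0.1],[2,8.5,-2,0,0,-0.2],[3,13,-2.7,0,0,-0.35],[4,17.5,-2.7,0,0,-0.46],[5,21,-2.7,0,0,-0.46],[5,24,-2.7,0,0,-0.46],[5,24,-2.7,0,0,-0.46]]' 75|head -1;python3 g.py .404 -.295 .24 29
```

```text
time_s: 9.9
t 9.9 grasp [0.4312 0.0464 0.2291] rpy [-1.80e+02  1.00e-01  2.87e+01] q [ 0.02  0.03  1.82 -0.    1.29  1.09] F [-0.3  0.2 -0.7] w 0.0708 gf 0.0
[-18.768, 28.646, -1.07, -0.0, 0.001, -0.006]
```

```bash
python3 -m jog '[[-3,4,-1,0,0,0],[-6,8,-1,0,0,0],[-9,12,-1,0,0,0],[-12,16.5,-1,0,0,0],[-15,21,-1,0,0,0],[-17,25,-1,0,0,0],[-18.7,28.6,-1,0,0,0],[-18.7,28.6,-1,0,0,0]]'|head -1
python3 -m jog '[[0,0,0,0,0,0],[0,0,0,0,0,0]]'|head -1
python3 - <<'E'
from g import *
st(); c=ctrl.camera("wrist"); im=c["img"]; h=cv2.cvtColor(im,cv2.COLOR_BGR2HSV)
gm=blob((h[...,0]>60)&(h[...,0]<95)&(h[...,1]>60),proj(c,[.45,-.27,.076])); print("box",rect(cast(c,gm,.076)))
s=proj(c,[.42,-.283,.114]);print(s)
x,y=int(s[0]),int(s[1]); cr=cv2.cvtColor(im[y-40:y+40,x-40:x+40],6)
H=cv2.HoughCircles(cv2.GaussianBlur(cr,(3,3),0),cv2.HOUGH_GRADIENT,1,30,param1=60,param2=10,minRadius=15,maxRadius=32)
print(H)
for u,v,r in H[0][:2]:
  p=[(x-40+u,y-40+v),(x-40+u+r,y-40+v)]; q=cast(c,p,.114); print(q[0],np.linalg.norm(q[1]-q[0]))
cv2.imwrite("pics/w5.png",cv2.resize(im[y-60:y+60,x-60:x+60],None,fx=4,fy=4))
E
```

```text
time_s: 10.7
time_s: 10.9
t 10.9 grasp [ 0.4052 -0.2905  0.2393] rpy [-180.    0.   29.] q [-0.7   0.17  1.64  0.    1.33  0.37] F [-0.6  0.5  0.6] w 0.0705 gf 0.0
box [ 430.4 -280.5   74.9   50.    29. ]
[318.49412115 184.02552215]
[[[41.5 36.5 21.3]]]
[ 0.42334352 -0.28221388] 0.019716598871661023
```

View pics/w5.png

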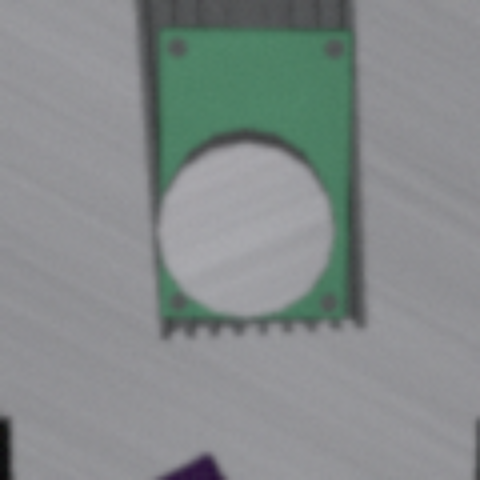

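The can's top is centred at about image (319.5,181), which is (423,-282), with a radius of about 20–21 mm as expected. The box has not moved.

```bash
python3 g.py .423 -.2823 .104 29
```

```text
t 10.95 grasp [ 0.4052 -0.2903  0.2396] rpy [-180.   -0.   29.] q [-0.7   0.17  1.64  0.    1.33  0.37] F [-0.2 -0.1  1.1] w 0.0702 gf 0.0
[1.945, 0.163, 13.556, -0.0, -0.0, -0.0]
```

```bash
python3 -m jog '[[1.9,0.2,3,0,0,0],[1.9,0.2,6,0,0,0],[1.9,0.2,8.5,0,0,0],[1.9,0.2,11,0,0,0],[1.9,0.2,12.5,0,0,0],[1.9,0.2,13.5,0,0,0],[1.9,0.2,13.5,0,0,0]]'|sed -n 2,4p;  python3 -m jog '[[0,0,0,0,0,0],[0,0,0,0,0,0],[0,0,0,0,0,0],[0,0,0,0,0,0],[0,0,0,0,0,0],[0,0,0,0,0,0]]' 0 15; python3 -m jog '[[0,0,-0.3,0,0,0],[0,0,-1.2,0,0,0],[0,0,-3.5,0,0,0],[0,0,-7,0,0,0],[0,0,-10,0,0,0],[0,0,-10,0,0,0]]'; python3 g.py .5 -.02 .19 75
```

```text
ee_pos: [0.4226, -0.2832, 0.2844]
eef_rot: [-3.14, 0.001, 0.506]
force: [0.3, 0.4, -0.1]
time_s: 12.25
ee_pos: [0.4225, -0.2839, 0.2854]
eef_rot: [3.141, -0.0, 0.505]
force: [-2.4, 1.0, 5.9]
grip_width: 0.0416
grip_force: 15.0
time_s: 12.85
ee_pos: [0.4226, -0.284, 0.3894]
eef_rot: [3.135, -0.003, 0.505]
force: [-0.1, -0.2, -1.3]
grip_width: 0.0416
grip_force: 15.0
t 12.85 grasp [ 0.4226 -0.284   0.209 ] rpy [ 1.796e+02 -1.000e-01  2.890e+01] q [-0.66  0.22  1.66 -0.    1.26  0.4 ] F [-0.1 -0.2 -1.3] w 0.0416 gf 15.0
[19.542, -19.377, 1.828, 0.007, 0.0, -0.804]
```

```bash
python3 -m jog '[[2.5,-2,0,0,0,0],[6,-5,0,0,0,0],[9.5,-8,0,0,0,0],[13,-11,0,0,0,0],[16.5,-14,0,0,0,0],[20,-17,0,0,0,0],[23.5,-20,0,0,0,0],[26,-22,0,0,0,0]]'|head -1;python3 -m jog '[[2.5,-2,0,0,0,0],[5,-4,0,0,0,0],[8,-7,0,0,0,0],[10,-8.3,0,0,0,0],[10,-8.3,0,0,0,0],[10,-8.3,0,0,0,0]]'|head -1
python3 - <<'E'
from g import *
st(); c=ctrl.camera("wrist"); g=cv2.cvtColor(c["img"],6); s=proj(c,[.655,.191,.004]); print(s)
print(rect(cast(c,blob(g<60,s),.004))); print(row(.655,.190,.15,29))
E
```

```text
time_s: 13.65
time_s: 14.25
t 14.25 grasp [0.5909 0.1554 0.2037] rpy [-1.8e+02  1.0e-01  2.9e+01] q [ 0.2   0.45  1.36 -0.    1.33  1.26] F [ 0.2  0.1 -1.3] w 0.0416 gf 15.0
[317.77582826 122.10298463]
[654.  190.8  57.4  57.2  29. ]
[7.324, 0.028, 5.39, -0.0, 0.001, -0.002]
```

```bash
python3 -m jog '[[3,0,3,0,0,0],[5,0,6,0,0,0],[7.2,0,9,0,0,0],[7.2,0,12,0,0,0],[7.2,0,14,0,0,0],[7.2,0,15.5,0,0,0],[7.2,0,15.5,0,0,0],[7.2,0,15.5,0,0,0]]'|head -1; python3 g.py .654 .1905 .033 29
```

```text
time_s: 15.1
t 15.1 grasp [0.6542 0.1898 0.0507] rpy [ 1.80e+02 -1.00e-01  2.89e+01] q [ 0.23  0.76  1.25 -0.    1.13  1.3 ] F [ 0.2  0.3 -1.2] w 0.0416 gf 15.0
[0.016, -0.075, 1.766, 0.0, -0.001, -0.002]
```

```bash
python3 -m jog '[[0,0,0.5,0,0,0],[0,-0.1,1,0,0,0],[0,-0.1,1.4,0,0,0],[0,-0.1,1.6,0,0,0],[0,-0.1,1.7,0,0,0],[0,-0.1,1.7,0,0,0]]' | sed -n 2,4p; python3 -m jog '[[0,0,0.05,0,0,0],[0,0,0.1,0,0,0],[0,0,0.1,0,0,0]]'| sed -n 2,4p
```

```text
ee_pos: [0.6536, 0.1912, 0.2135]
eef_rot: [3.141, -0.001, 0.505]
force: [-1.4, -0.6, 2.4]
ee_pos: [0.6537, 0.1912, 0.2135]
eef_rot: [3.141, -0.001, 0.505]
force: [-5.4, -1.2, 10.7]
```

Seated. Release, rise and check.

```bash
python3 -m jog '[[0,0,-0.1,0,0,0],[0,0,-0.1,0,0,0]]' |sed -n 4p; python3 -m jog '[[0,0,0,0,0,0],[0,0,0,0,0,0],[0,0,0,0,0,0],[0,0,0,0,0,0],[0,0,0,0,0,0]]' 65|sed -n 4,5p; python3 -m jog '[[0,0,-1,0,0,0],[0,0,-3,0,0,0],[0,0,-7,0,0,0],[0,0,-12,0,0,0],[-3,0,-17,0,0,0],[-7,0,-17,0,0,0],[-7,0,-17,0,0,0],[-7,0,-17,0,0,0]]'|head -1;  python3 - <<'E'
from g import *
c=ctrl.camera("wrist");s=proj(c,[.654,.191,.042]).astype(int);print(s)
cv2.imwrite("pics/w6.png",cv2.resize(c["img"][max(0,s[1]-60):s[1]+60,s[0]-60:s[0]+60],None,fx=3,fy=3))
st(); print(row(.423,-.27,.23,29)) 
E
```

```text
force: [-2.3, -1.1, 5.3]
force: [0.4, 0.0, 0.5]
grip_width: 0.061
time_s: 17.5
[317 125]
t 17.55 grasp [0.5925 0.1573 0.2034] rpy [ 1.80e+02 -1.00e-01  2.89e+01] q [0.2  0.46 1.36 0.   1.33 1.27] F [ 0.5 -0.6 -0.4] w 0.0613 gf 0.0
[-35.497, 29.211, -2.693, 0.0, -0.001, -0.001]
```

View pics/w6.png

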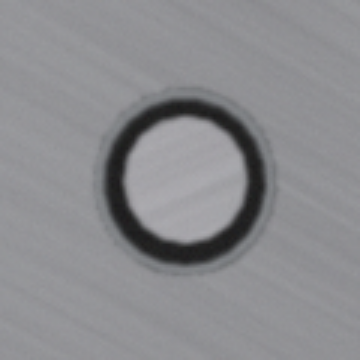

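The can is centred in the round cradle. Now back to the box.

```bash
python3 -m jog '[[-2.5,2,-1,0,0,0],[-6,5,-2,0,0,0],[-9.5,8,-2.7,0,0,0],[-13,11,-2.7,0,0,0],[-16.5,14,-2.7,0,0,0],[-20,17,-2.7,0,0,0],[-23.5,20,-2.7,0,0,0],[-26,22,-2.7,0,0,0]]' 95 |head -1;python3 -m jog '[[-2.5,2,0,0,0,0],[-5,4,0,0,0,0],[-8,6.5,0,0,0,0],[-9.5,7.2,0,0,0,0],[-9.5,7.2,0,0,0,0],[-9.5,7.2,0,0,0,0]]'|head -1
python3 - <<'E'
from g import *
st(); c=ctrl.camera("wrist"); h=cv2.cvtColor(c["img"],cv2.COLOR_BGR2HSV); 
b=rect(cast(c,blob((h[...,0]>60)&(h[...,0]<95)&(h[...,1]>60),proj(c,[.4305,-.2805,.076])),.076));print(b); print(row(b[0]/1e3,b[1]/1e3,.066,b[4]))
E
```

```text
time_s: 18.35
time_s: 18.95
t 18.95 grasp [ 0.4235 -0.2701  0.2294] rpy [-180.    -0.    28.9] q [-0.64  0.19  1.65  0.    1.31  0.43] F [ 0.6 -0.3  0.1] w 0.0893 gf 0.0
[ 431.7 -279.8   77.4   49.4   28.6]
[0.223, 1.281, 16.35, -0.0, -0.0, 0.006]
```

```bash
python3 -m jog '[[0.2,1.3,3,0,0,0],[0.2,1.3,7,0,0,0],[0.2,1.3,11,0,0,0],[0.2,1.3,13.5,0,0,0],[0.2,1.3,15.5,0,0,0],[0.2,1.3,16.3,0,0,0],[0.2,1.3,16.3,0,0,0]]'|sed -n 2,4p;  python3 -m jog '[[0,0,0,0,0,0],[0,0,0,0,0,0],[0,0,0,0,0,0],[0,0,0,0,0,0],[0,0,0,0,0,0],[0,0,0,0,0,0]]' 0 25; python3 -m jog '[[0,0,-0.3,0,0,0],[0,0,-1.2,0,0,0],[0,0,-3.5,0,0,0],[0,0,-7,0,0,0],[0,0,-11,0,0,0],[0,0,-13,0,0,0],[0,0,-13,0,0,0]]'; python3 g.py .422 .004 .19 -13.4
```

```text
ee_pos: [0.4313, -0.2799, 0.2464]
eef_rot: [-3.14, 0.001, 0.506]
force: [0.1, -0.2, -0.0]
time_s: 20.3
ee_pos: [0.4308, -0.2805, 0.2472]
eef_rot: [3.141, -0.0, 0.505]
force: [-1.1, 1.1, 3.0]
grip_width: 0.0497
grip_force: 25.0
time_s: 21.0
ee_pos: [0.4308, -0.2805, 0.3802]
eef_rot: [3.137, -0.002, 0.505]
force: [-0.3, -0.2, -2.5]
grip_width: 0.0499
grip_force: 25.0
t 21.0 grasp [ 0.4308 -0.2805  0.1998] rpy [ 1.797e+02 -1.000e-01  2.890e+01] q [-0.65  0.24  1.65 -0.    1.24  0.42] F [-0.3 -0.2 -2.5] w 0.0499 gf 25.0
[12.985, -25.329, 0.885, 0.004, -0.004, 0.739]
```

```bash
python3 -m jog '[[1.5,-3,0,0,0,0.1],[3,-6,0,0,0,0.2],[5,-9.5,0,0,0,0.32],[7,-13,0,0,0,0.44],[9,-17,0,0,0,0.56],[11,-21,0,0,0,0.66],[12.5,-24,0,0,0,0.74],[13,-25.3,0,0,0,0.74]]'|head -1;python3 -m jog '[[0,0,0,0,0,0],[0,0,0,0,0,0]]'|head -1
python3 - <<'E'
from g import *
st(); c=ctrl.camera("wrist"); g=cv2.cvtColor(c["img"],6); s=proj(c,[.488,-.013,.004]); print(s)
print(rect(cast(c,blob(g<60,s),.004)));  cv2.imwrite("pics/w7.png",c["img"]); print(row(.489,-.0135,.05,-13.4))
E
```

```text
time_s: 21.8
time_s: 22.0
t 22.0 grasp [0.4222 0.0036 0.1959] rpy [ 1.80e+02  1.00e-01 -1.34e+01] q [-0.08  0.04  1.89 -0.    1.21  1.73] F [ 0.2 -0.7 -1.2] w 0.0501 gf 25.0
[318.75219793 127.78858414]
[489.  -13.1  92.7  66.3 -13.4]
[6.898, 0.071, 14.595, 0.0, 0.001, -0.001]
```

View pics/w7.png

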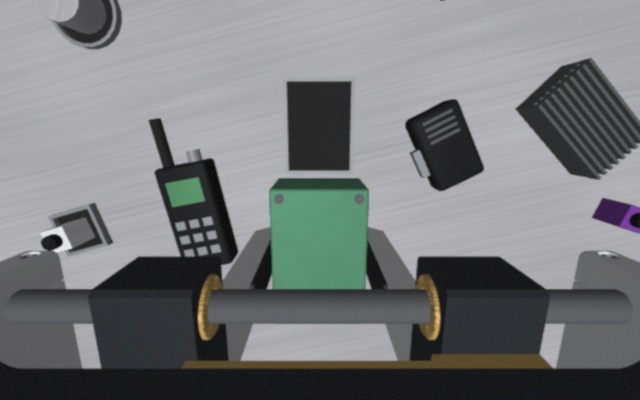

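The box is square in the gripper, and the mid cradle at (319,127) is directly ahead. Measured at (489,-13.1), -13.4°.

```bash
python3 -m jog '[[3,0,2,0,0,0],[5.5,0,5,0,0,0],[6.9,0,8,0,0,0],[6.9,0,11,0,0,0],[6.9,0,13,0,0,0],[6.9,0,14.5,0,0,0],[6.9,0,14.5,0,0,0],[6.9,0,14.5,0,0,0]]'|head -1; python3 g.py .489 -.0133 .033 -13.4
```

```text
time_s: 22.85
t 22.85 grasp [ 0.4895 -0.0129  0.0518] rpy [180.    0.  -13.5] q [-0.1   0.39  1.85 -0.    0.9   1.71] F [-0.2  0.1 -1.4] w 0.0501 gf 25.0
[-0.035, 0.046, 1.876, 0.0, 0.0, -0.002]
```

```bash
python3 -m jog '[[0,0,0.5,0,0,0],[0,0,1,0,0,0],[0,0,1.5,0,0,0],[0,0,1.7,0,0,0],[0,0,1.8,0,0,0],[0,0,1.8,0,0,0]]' | sed -n 2,4p; python3 -m jog '[[0,0,0.05,0,0,0],[0,0,0.1,0,0,0],[0,0,0.1,0,0,0]]'| sed -n 2,4p
```

```text
ee_pos: [0.4893, -0.0122, 0.2139]
eef_rot: [-3.142, 0.0, -0.235]
force: [0.6, -0.5, -2.4]
ee_pos: [0.4894, -0.0122, 0.2132]
eef_rot: [-3.142, -0.0, -0.235]
force: [-0.9, -0.2, 1.2]
```

```bash
python3 -m jog '[[0,0,0.05,0,0,0],[0,0,0.1,0,0,0],[0,0,0.1,0,0,0]]'| sed -n 2,4p
```

```text
ee_pos: [0.4894, -0.0122, 0.2132]
eef_rot: [-3.142, -0.0, -0.235]
force: [-7.4, 1.2, 17.9]
```

Seated. Ease off, release, rise and check.

```bash
python3 -m jog '[[0,0,-0.1,0,0,0],[0,0,-0.1,0,0,0]]' |sed -n 4p; python3 -m jog '[[0,0,0,0,0,0],[0,0,0,0,0,0],[0,0,0,0,0,0],[0,0,0,0,0,0],[0,0,0,0,0,0]]' 70|sed -n 4,5p; python3 -m jog '[[0,0,-1,0,0,0],[0,0,-3,0,0,0],[0,0,-7,0,0,0],[0,0,-12,0,0,0],[-3,0,-17,0,0,0],[-7,0,-17,0,0,0],[-7,0,-17,0,0,0],[-7,0,-17,0,0,0]]'|head -1;  python3 - <<'E'
from g import *
c=ctrl.camera("wrist");h=cv2.cvtColor(c["img"],cv2.COLOR_BGR2HSV)
print("box",rect(cast(c,blob((h[...,0]>60)&(h[...,0]<95)&(h[...,1]>60),proj(c,[.489,-.013,.042])),.042)))
s=proj(c,[.431,-.28,.038]);print("amp",s)
st(); print(row(.424,-.27,.2,32)) 
E
```

```text
force: [-2.1, 0.5, 5.6]
force: [-0.1, -0.0, 0.1]
grip_width: 0.0655
time_s: 25.55
box [489.3 -12.8  76.   51.2 -13.5]
amp [588.86198764 120.52944986]
t 25.6 grasp [0.4214 0.0041 0.2031] rpy [-1.80e+02 -1.00e-01 -1.35e+01] q [-0.08  0.03  1.89 -0.    1.22  1.73] F [1.1 0.5 0.2] w 0.0654 gf 0.0
[6.637, 26.594, 0.315, 0.0, -0.001, -0.794]
```

The box is centred in its cradle: (489.3,-12.8), with the right size at floor height. Now the amplifier.

```bash
python3 -m jog '[[1,3.5,-1,0,0,-0.12],[2,7.5,-2,0,0,-0.25],[3,11.5,-2,0,0,-0.38],[4,15.5,-2,0,0,-0.5],[5,19.5,-2,0,0,-0.64],[6,23.5,-2,0,0,-0.78],[6.6,26.6,-2,0,0,-0.8],[6.6,26.6,-2,0,0,-0.8]]' 100|head -1;python3 -m jog '[[-3,0,0,0,0,0],[-3,0,0,0,0,0],[-3,0,0,0,0,0]]'|head -1
python3 - <<'E'
from g import *
st(); c=ctrl.camera("wrist"); g=cv2.cvtColor(c["img"],6); s=proj(c,[.431,-.28,.038]);print(s)
x,y=s.astype(int); roi=np.zeros_like(g,bool); roi[y-75:min(y+75,225),x-60:x+60]=1
for t in (95,105,115):
  m=cv2.morphologyEx((roi&(g<t)).astype(np.uint8),cv2.MORPH_CLOSE,np.ones((7,7))); print(t,rect(cast(c,blob(m,s),.038)))
cv2.imwrite("pics/w8.png",c["img"])
E
```

```text
time_s: 26.4
time_s: 26.7
t 26.7 grasp [ 0.3984 -0.286   0.2223] rpy [-180.     0.    32.3] q [-0.7   0.17  1.69  0.    1.29  0.31] F [0.1 0.3 0.4] w 0.0941 gf 0.0
[329.10122035 162.15097917]
95 [ 431.2 -280.1  102.    60.2   32.3]
105 [ 431.1 -280.   102.1   61.1   32.3]
115 [ 430.6 -280.4  103.2   61.7   32.3]
```

View pics/w8.png

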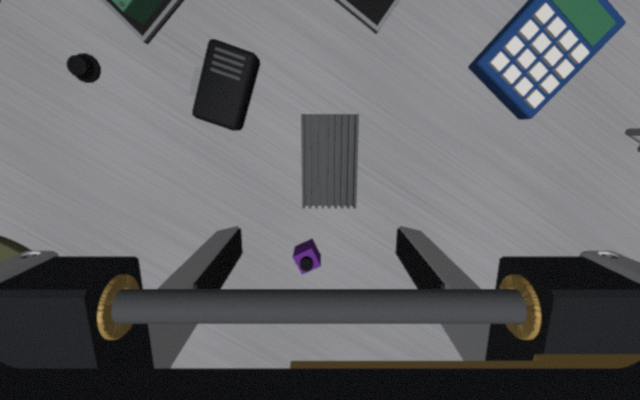

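The amplifier measures (431,-280) at 32.3°, 103 × 61.7 mm, and the purple block is clear of the fingers' path.

```bash
python3 g.py .431 -.2802 .028 32.3; python3 g.py .431 -.2802 .08 32.3 |tail -1
```

```text
t 26.75 grasp [ 0.3987 -0.2858  0.2224] rpy [-180.    -0.    32.3] q [-0.7   0.17  1.69  0.    1.29  0.31] F [ 0.6  0.2 -0.7] w 0.0941 gf 0.0
[3.029, 1.268, 19.439, -0.0, -0.0, 0.001]
[3.029, 1.265, 14.239, -0.0, -0.0, 0.001]
```

```bash
python3 -m jog '[[3,1.3,3,0,0,0],[3,1.3,7,0,0,0],[3,1.3,11,0,0,0],[3,1.3,14,0,0,0],[3,1.3,16.5,0,0,0],[3,1.3,18.5,0,0,0],[3,1.3,19.4,0,0,0],[3,1.3,19.4,0,0,0]]'|sed -n 2,4p;  python3 -m jog '[[0,0,0,0,0,0],[0,0,0,0,0,0],[0,0,0,0,0,0],[0,0,0,0,0,0],[0,0,0,0,0,0],[0,0,0,0,0,0]]' 0 40; python3 -m jog '[[0,0,-0.3,0,0,0],[0,0,-1.2,0,0,0],[0,0,-3.5,0,0,0],[0,0,-7,0,0,0],[0,0,-11,0,0,0],[0,0,-15,0,0,0],[0,0,-17,0,0,0],[0,0,-17,0,0,0]]'; python3 g.py .556 -.205 .2 -3.5
```

```text
ee_pos: [0.4307, -0.2805, 0.2081]
eef_rot: [-3.14, 0.001, 0.565]
force: [0.3, 0.8, 0.6]
time_s: 28.15
ee_pos: [0.4304, -0.2809, 0.2094]
eef_rot: [3.141, -0.0, 0.565]
force: [-2.4, 2.1, 6.1]
grip_width: 0.0621
grip_force: 40.0
time_s: 28.95
ee_pos: [0.4304, -0.2809, 0.3821]
eef_rot: [3.137, -0.002, 0.565]
force: [0.7, -0.4, -4.9]
grip_width: 0.0618
grip_force: 40.0
t 28.95 grasp [ 0.4304 -0.2809  0.2017] rpy [ 1.797e+02 -1.000e-01  3.240e+01] q [-0.65  0.24  1.65 -0.    1.24  0.36] F [ 0.7 -0.4 -4.9] w 0.0618 gf 40.0
[14.676, 0.311, 0.194, 0.004, -0.003, 0.626]
```

```bash
python3 -m jog '[[2.5,0,0,0,0,0.1],[5,0,0,0,0,0.2],[8,0.2,0,0,0,0.32],[11,0.3,0,0,0,0.44],[13.5,0.3,0,0,0,0.56],[14.5,0.3,0,0,0,0.63],[14.5,0.3,0,0,0,0.63],[14.5,0.3,0,0,0,0.63]]'|head -1;python3 -m jog '[[0,0,0,0,0,0],[0,0,0,0,0,0]]'|head -1
python3 - <<'E'
from g import *
st(); c=ctrl.camera("wrist"); g=cv2.cvtColor(c["img"],6); s=proj(c,[.6455,-.2112,.004]); print(s)
b=blob(g<52,s);print(cv2.boundingRect(b),rect(cast(c,b,.004)));  cv2.imwrite("pics/w9.png",c["img"]); print(row(.6455,-.211,.055,-3.5))
E
```

```text
time_s: 29.75
time_s: 29.95
t 29.95 grasp [ 0.554  -0.2063  0.1985] rpy [180.    0.   -3.7] q [-0.42  0.41  1.43 -0.    1.3   1.22] F [-0.2 -0.6 -4.2] w 0.0618 gf 40.0
[316.94249689 105.63399083]
(267, 47, 104, 145) [ 635.2 -203.5  149.4  113.9    7.9]
[9.152, -0.123, 14.361, 0.0, -0.0, -0.004]
```

View pics/w9.png

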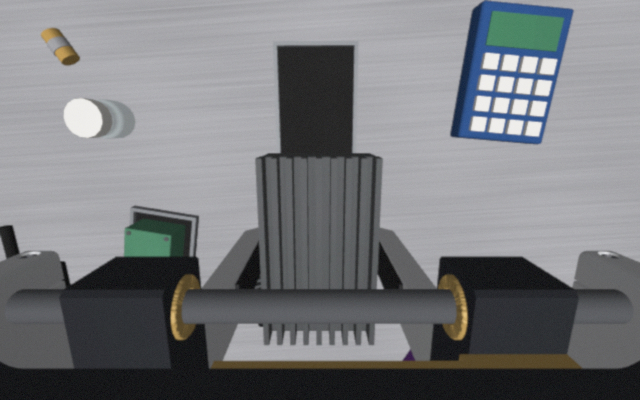

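The long cradle's far end is visible (edges at columns 279–354, top row 46), and the amplifier hides its near end. I'll take the centre from the visible part.

Run:
```python
from g import *
c=ctrl.camera("wrist"); g=cv2.cvtColor(c["img"],6); m=g<60; m[145:]=0
r=rect(cast(c,blob(m,(316,100)),.004)); print(r)
b=blob(m,(316,100)); P=cast(c,b,.004)*1e3
a=np.radians(-3.5); u=np.array([np.cos(a),np.sin(a)]); v=np.array([-u[1],u[0]])
U=P@u; V=P@v; print("w",np.ptp(V)); C=(U.max()+.7-61)*u+(V.max()+V.min())/2*v; print(C)
print(row(C[0]/1e3,C[1]/1e3,.055,-3.5))
```

```text
[ 654.7 -210.4  100.9   78.6   -3.3]
w 78.68403939009491
[ 645.02586254 -209.73138931]
[9.09, -0.242, 14.367, 0.0, -0.0, -0.004]
```

```bash
python3 -m jog '[[2.5,-0.2,2,0,0,0],[5.5,-0.2,4.5,0,0,0],[8,-0.2,7.5,0,0,0],[9.1,-0.2,10.5,0,0,0],[9.1,-0.2,12.5,0,0,0],[9.1,-0.2,14.2,0,0,0],[9.1,-0.2,14.2,0,0,0],[9.1,-0.2,14.2,0,0,0]]'|head -1; python3 g.py .645 -.210 .033 -3.5
```

```text
time_s: 30.85
t 30.85 grasp [ 0.6454 -0.21    0.0576] rpy [ 1.8e+02 -1.0e-01 -3.7e+00] q [-0.37  0.75  1.25  0.    1.14  1.27] F [ 0.8  0.3 -4.1] w 0.0617 gf 40.0
[-0.046, 0.004, 2.457, 0.0, -0.001, -0.004]
```

```bash
python3 -m jog '[[0,0,0.6,0,0,0],[0,0,1.2,0,0,0],[0,0,1.7,0,0,0],[0,0,2.1,0,0,0],[0,0,2.3,0,0,0],[0,0,2.4,0,0,0],[0,0,2.4,0,0,0]]' | sed -n 2,4p; python3 -m jog '[[0,0,0.05,0,0,0],[0,0,0.1,0,0,0],[0,0,0.1,0,0,0]]'| sed -n 2,4p
```

```text
ee_pos: [0.6455, -0.2098, 0.2134]
eef_rot: [3.141, -0.0, -0.065]
force: [-0.7, 0.4, -0.3]
ee_pos: [0.6455, -0.2098, 0.2134]
eef_rot: [3.141, -0.001, -0.065]
force: [-5.5, 2.0, 9.0]
```

```bash
python3 -m jog '[[0,0,-0.05,0,0,0],[0,0,-0.05,0,0,0]]' |sed -n 4p; python3 -m jog '[[0,0,0,0,0,0],[0,0,0,0,0,0],[0,0,0,0,0,0],[0,0,0,0,0,0],[0,0,0,0,0,0]]' 82|sed -n 4,5p; python3 -m jog '[[0,0,-1,0,0,0],[0,0,-3,0,0,0],[0,0,-7,0,0,0],[0,0,-12,0,0,0],[-3,0,-17,0,0,0],[-7,0,-20,0,0,0],[-9,0,-22,0,0,0],[-9,0,-22,0,0,0]]'|head -1;  python3 - <<'E'
from g import *
st(); c=ctrl.camera("wrist"); s=ctrl.camera("scene")["img"]; cv2.imwrite("pics/f.png",np.hstack([cv2.resize(s[100:330,150:470],(480,345)),cv2.resize(c["img"][0:230,220:420],(300,345))]))
for n,p in (("jar",None),):
  d=pickle.load(open("c0.pkl","rb"))["scene"]["img"]; print("jar diff",cv2.absdiff(d[245:268,280:302],s[245:268,280:302]).mean(),"hh diff",cv2.absdiff(d[213:266,358:406],s[213:266,358:406]).mean())
E
```

```text
force: [-4.5, 2.1, 8.0]
force: [-0.3, -0.8, 0.3]
grip_width: 0.0774
time_s: 33.35
t 33.35 grasp [ 0.5534 -0.2037  0.2576] rpy [179.8  -0.4  -3.8] q [-0.41  0.37  1.36 -0.    1.41  1.22] F [-0.6  0.1  0.3] w 0.0768 gf 0.0
jar diff 5.781949934123847 hh diff 4.3955712788259955
```

View pics/f.png

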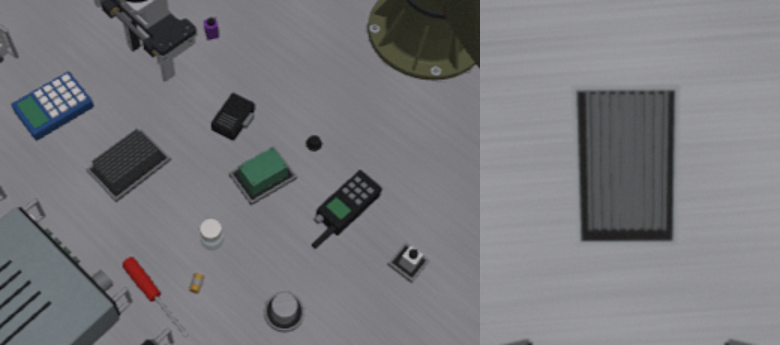

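All four modules sit in their own cradles. The amplifier lies inside its rim, and the jar, handheld and purple block are where they were. Handing in.

```bash
python3 -c "
from station import ctrl; print(ctrl.hand_in())"
```

```text
the job is handed in; nothing more can be done
None
```

I took the stack apart from the top down and set all four modules upright in their own cradles in about 33 s of robot time; the final pictures show the jar, hand-held radio and purple look-alike where they started, and the job is handed in.

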